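# Tip the repaired mould parts into the transit case

## Task

Lift the parts tray by its handle, carry it level to the open transit case and, with its lip held low over the case, tip it so that all five parts slide in without a long drop; do not touch the parts with the gripper. Then set the empty tray down flat on the steel plate and close the case's clear lid fully. Leave the other things on the plate where they are.

Things in the scene. Friction and masses are not known exactly. Their poses are not given: they have to be found in the camera images.
- tray: Parts tray of smooth black plastic, 126 x 82 mm outside, 3 mm thick, with walls 18 mm high on three sides; the fourth end is open, level with the floor (the lip). Loose, about 0.13 kg empty. Origin at the centre of the underside; +x points out over the open lip (63 mm ahead), the handle lies along -x, z is up. The parts lie from 56 mm behind to 30 mm ahead of it.
- tray_grip (a point): Point to grip on the tray's straight handle, 90 mm behind the tray's origin, 33 mm above its underside. The handle is a bar 14 mm wide (across) x 22 mm high x 95 mm long, from 67 to 162 mm behind the origin, its underside 22 mm clear of the plate. Axes as the tray's.
- tray_lip (a point): Middle of the tray's open lip, 63 mm ahead of the tray's origin, on the upper face of the floor (3 mm above the underside). Axes as the tray's. The floor is slippery: the parts start to slide at a slope of about 18 to 27 degrees and run off well by 35 to 45 degrees.
- case: Open transit case of grey plastic with a grey foam floor, 134 (x) x 174 (y) x 50 mm high, walls 4 mm, inner floor 10 mm above the underside. It stands firm on the plate and does not move. Origin at the centre of the underside; its own +x points to the hinge side (away from the robot), z is up.
- case_mouth (a point): Centre of the case's open mouth, level with its rim (50 mm above its underside). Axes as the case's.
- lid (a joint): Hinge angle of the clear lid, rad: 0 is fully closed on the rim, 1.57 upright, 1.9 leaning back as far as it goes; it starts wide open. The hinge is stiff: the lid stays where it is left, and a push of about 1 to 2 N at its free edge moves it.
- lid_hinge (a point): Middle of the lid's hinge line, which runs along the case's y at the top of its +x wall (67 mm from the case's origin, 50 mm above its underside). Axes as the case's.
- lid_edge (a point): Middle of the lid's free edge, on its outer face. The lid is a clear plastic cap 134 mm from hinge to free edge, 174 mm wide and 14 mm deep, with a black clip tongue (40 mm wide) that stands 6 mm beyond the free edge. Turns with the lid: z is the outer face's outward normal (up when closed), -x points from hinge to free edge.
- insert1: A ground-steel stepped mould insert, about 30 g: base 22 x 16 x 8 mm with a 13 x 11 x 6 mm step on top (14 mm high in all). Origin at the centre of its underside. One of five parts lying loose on the tray at the start.
- insert2: A ground-steel stepped mould insert, about 30 g: base 22 x 16 x 8 mm with a 13 x 11 x 6 mm step on top (14 mm high in all). Origin at the centre of its underside. One of five parts lying loose on the tray at the start.
- insert3: A ground-steel stepped mould insert, about 30 g: base 22 x 16 x 8 mm with a 13 x 11 x 6 mm step on top (14 mm high in all). Origin at the centre of its underside. One of five parts lying loose on the tray at the start.
- sleeve1: A ground-steel flanged sleeve, about 30 g: flange 21 mm diameter x 5 mm, neck 15 mm diameter, 16 mm high in all. Origin at the centre of the flange's underside. One of five parts standing loose on the tray at the start.
- sleeve2: A ground-steel flanged sleeve, about 30 g: flange 21 mm diameter x 5 mm, neck 15 mm diameter, 16 mm high in all. Origin at the centre of the flange's underside. One of five parts standing loose on the tray at the start.
- ball_vise: Bystander on the steel plate: black ball vise, a 104 mm ball with a flat steel top on a rubber ring, 101 mm high, 3.5 kg. Origin at the centre of its underside. Leave it where it is.
- vise: Bystander on the steel plate: low steel toolmaker's vise, 105 x 36 x 38 mm, 0.7 kg. Origin at the centre of its underside. Leave it where it is.
- spray_can: Bystander on the steel plate: spray can, 52 mm diameter, 160 mm high, 0.3 kg. Origin at the centre of its underside. Leave it where it is.

How it is judged:
On the way, in this order (a step that is already met when the one before it is completed fails the run):
1. the tray is tipped (by more than 0.2 rad) with its lip over the case, less than 70 mm above the rim (angle between tray's own z axis and vertical above 0.2 rad and x of tray_lip in the frame of case_mouth between -0.085 and 0.085 m and y of tray_lip in the frame of case_mouth between -0.105 and 0.105 m and z of tray_lip in the frame of case_mouth below 0.07 m), for 0.1 s.
2. all five parts are in the case (x of insert1 in the frame of case between -0.063 and 0.063 m and y of insert1 in the frame of case between -0.083 and 0.083 m and z of insert1 in the frame of case between 0.005 and 0.047 m and x of insert2 in the frame of case between -0.063 and 0.063 m and y of insert2 in the frame of case between -0.083 and 0.083 m and z of insert2 in the frame of case between 0.005 and 0.047 m and x of insert3 in the frame of case between -0.063 and 0.063 m and y of insert3 in the frame of case between -0.083 and 0.083 m and z of insert3 in the frame of case between 0.005 and 0.047 m and x of sleeve1 in the frame of case between -0.063 and 0.063 m and y of sleeve1 in the frame of case between -0.083 and 0.083 m and z of sleeve1 in the frame of case between 0.005 and 0.047 m and x of sleeve2 in the frame of case between -0.063 and 0.063 m and y of sleeve2 in the frame of case between -0.083 and 0.083 m and z of sleeve2 in the frame of case between 0.005 and 0.047 m), for 0.2 s.
At the end, for the whole second after the job is handed in: All five parts lie at rest inside the case below its rim, the lid is closed to within 0.05 rad, and the tray stands upright (within 0.06 rad), at rest and flat on the steel plate (its underside within 5 mm of the plate's top, which is 20 mm above the work surface) (all of step 2 and linear speed of each of insert1, insert2, insert3, sleeve1, sleeve2 below 0.03 m/s and value of joint lid below 0.05 rad and angle between tray's own z axis and vertical below 0.06 rad and height (world z) of tray between 0.015 and 0.025 m and linear speed of tray below 0.02 m/s); the robot touches nothing.
It fails at once if the gripper touches one of the parts (contact force between the fingers and insert1 above 0.5 N or contact force between the fingers and insert2 above 0.5 N or contact force between the fingers and insert3 above 0.5 N or contact force between the fingers and sleeve1 above 0.5 N or contact force between the fingers and sleeve2 above 0.5 N).
It fails at once if a part drops far (moves faster than 1.6 m/s, a fall of about 130 mm) (linear speed of any of insert1, insert2, insert3, sleeve1, sleeve2 above 1.6 m/s).
It fails at once if the tray is dropped (moves faster than 0.8 m/s while nothing holds it) (linear speed of tray above 0.8 m/s and contact force between the fingers and tray below 0.1 N).
It fails at once if a bystander is moved by more than 15 mm (distance of any of ball_vise, vise, spray_can from where it was at the start of the episode above 0.015 m).
It also fails if it takes over 62 s, if anything falls off the work surface, if the arm or the gripper's body presses on something with over 40 N, if the wrist force passes 120 N, or if a joint passes its speed limit or range.

## Robot

A 6-joint arm with a two-finger parallel gripper is mounted at the origin on the work surface. World frame = base frame: x ahead of the robot, y to its left, z up, the work surface at z = 0. Lengths are in m, angles in rad, forces in N, time in s.
With the tool pointing down it reaches from about 0.225 to 0.875 m from the base axis. Payload 3.4 kg.
Tool frame: the origin (TCP) lies at the very end of the fingers, on their centre line; the grasp point (between the pads) lies 19 mm behind it (hold_point_z is the distance from the TCP to the grasp point, in m); z points along the fingers, y is the line along which they close (so a half turn about z gives the same grasp; the last joint's range is limited). The gripper opens to 85 mm and grips with 20 to 120 N. Pads are 22 mm wide; open, the fingers measure 114 mm over their backs; the gripper's body (76 mm by 85 mm) begins 54 mm behind the grasp point. The pads swing forward as they close: fully open they stand 13 mm farther back than shut.
Start: joints at [1.128, 0.276, 1.505, -0, 1.361, -0.121], TCP at [0.182, 0.546, 0.231] pointing down, gripper open.
Joint ranges: [-2.89, 2.89], [-0.75, 2.08], [0.22, 2.7], [-1.18, 4.32], [0.11, 2.71], [-2.7, 2.7]. Speed limits (rad/s): [2.57, 2.57, 3.14, 3.14, 3.14, 3.14].

## Interface

Orientations are given as a 3x3 rotation matrix whose columns are the frame's x, y, z axes.
In Python, from workcell import * gives the robot as it stands.
- The arm moves only by the tool drive_tool, never from a script. Its argument "increments" is a list of rows, each a list of 3 entries, a list of its own where there are three numbers: the shift along the tool's x, y, z in mm, then the turn, a rotation vector about the tool's x, y, z in rad, then the finger opening in mm, from 0 to 85.4. In form: [[[x, y, z], [ax, ay, az], gripper], ...]. A call has 1 to 8 rows; each row is the pose to reach, as a shift and turn from the pose commanded when the call began, along the tool's axes at that moment; what a row does not reach only later rows make up. A row lasts 1/10 s, in which the tool goes at most 50 mm and 8.59 degrees, less where a joint would pass 70% of its speed; a pose out of reach is approached as far as the arm can. A call with a gripper value outside its range is refused whole. The fingers move at their own pace and stop on an object; the grip force is fixed at half the most. Time passes only in rows, so rows that repeat a pose let the fingers close. It gives the time, the measured TCP pose, the force, the opening and the grip force at its end, in the units of the state.
- get_state(): the state, without advancing time (a new reading comes with each control period).
- grab_frame(name): name is "scene" or "top" or "wrist"; returns a dict with "img" (420x560x3 uint8, blue, green, red), "depth" (420x560 float32, m along the optical axis (not along the pixel's ray), 0 where there is no reading), "fx", "fy", "cx", "cy" (pixels), "eye" and "attitude" of the camera in the world. Camera axes: x right, y down, z forward; pixel columns grow to the right and rows downward; lengths in m; the calibration is good to about 2 mm. A picture is of the moment at which its call begins.
- hand_in(): hands the job in; it is judged then, once.
The state is a dict: "t": time; "joint_positions": joint angles; "joint_velocities": joint speeds; "effort": joint torques, N m; "tcp_pos": TCP position; "orientation": TCP orientation; "contact_force": force on the tool from outside, world axes, zero at the start; "moment": the same for the moment, N m; "width": finger opening in m; "finger_force": force on a finger pad.
Only numpy, scipy, OpenCV 4.12 (cv2) and the standard library are available. Lean on these libraries where they do the work, as an engineer would, in place of code of your own. Each camera call takes 0.05 s, during which the arm holds its last target. There are 200 camera calls.

## Working session

There is one attempt and no reset: what is moved stays moved. The work goes in short steps, Python scripts to look and compute and a tool call to move; the robot and the scene stay as the last step left them, time stands still between calls to the robot, and variables do not carry over. Pictures are saved under pics/ and viewed, at most 10 in all, crops included, and the job is handed in when it is done.

Besides the shell and the picture viewer there is one more tool, called after "Request:" as name([rows], argument=value, ...), one row to a line, values as JSON. drive_tool: Moves the arm, as the interface text tells. Its arguments: {"type":"object","properties":{"increments":{"type":"array","items":{"type":"array"}}},"required":["increments"]}

```bash
ls; mkdir -p pics; cat > h.py <<'E'
from workcell import *
import numpy as np, cv2
def pts(f):
    d=f["depth"]; v,u=np.mgrid[:d.shape[0],:d.shape[1]]
    c=np.stack([(u-f["cx"])/f["fx"]*d,(v-f["cy"])/f["fy"]*d,d],-1)
    return c@np.array(f["attitude"]).T+np.array(f["eye"])
E
python3 - <<'E'
from h import *
a=grab_frame("scene");b=grab_frame("top")
for n,f in(("scene",a),("top",b)):
    cv2.imwrite(f"pics/{n}0.png",f["img"]); np.savez(f"{n}0.npz",**f)
    print(n,f["eye"],np.round(f["attitude"],3).tolist(),f["fx"],(f["depth"]>0).mean())
s=get_state();print(s["t"],s["tcp_pos"],np.round(s["orientation"],3),s["width"])
E
```

```text
pics
scene [1.06570652 0.01624128 0.83390889] [[0.149, 0.804, -0.576], [0.989, -0.13, 0.074], [-0.015, -0.58, -0.814]] 438.7217286642814 0.9960799319727891
top [0.43215106 0.06295583 1.02901127] [[0.016, -0.989, 0.144], [-1.0, -0.013, 0.023], [-0.021, -0.144, -0.989]] 456.3772623206478 0.995718537414966
0.1 [0.18164126 0.54506209 0.23050458] [[-0.949  0.316 -0.001]
 [ 0.316  0.949 -0.001]
 [ 0.    -0.002 -1.   ]] 0.08530893423446675
```

View pics/top0.png

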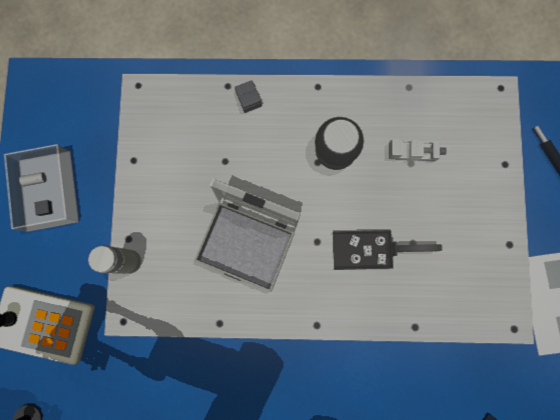

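View pics/scene0.png

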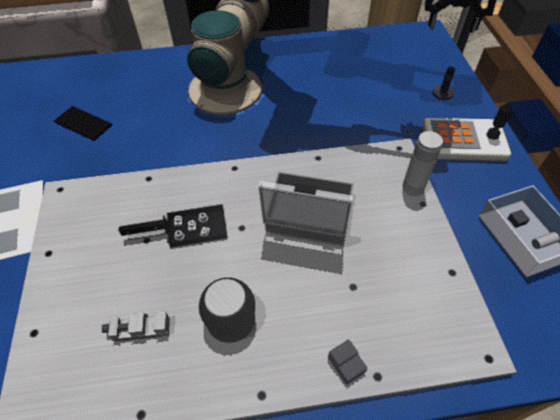

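Top view: the tray is at about (363,250) px with its handle running right to (440,246) and its lip on the left at (333,250). The case is at about (246,245) and its lid is at (257,200), leaning back on the +x side. The ball vise is at (340,142), the vise at (418,150) and the can at (115,260).

```bash
cat > m1.py <<'E'
from h import *
def ld(n): return dict(np.load(n))
def ray(f,uv,z):
    uv=np.atleast_2d(uv).astype(float)
    c=np.c_[(uv[:,0]-f["cx"])/f["fx"],(uv[:,1]-f["cy"])/f["fy"],np.ones(len(uv))]@f["attitude"].T
    return f["eye"]+c*((z-f["eye"][2])/c[:,2])[:,None]
if __name__=="__main__":
    f=ld("top0.npz");P=pts(f);g=cv2.cvtColor(f["img"],cv2.COLOR_BGR2GRAY)
    print("plate z",np.median(P[290:330,300:400,2]))
    m=np.zeros_like(g);m[222:280,325:450]=(g[222:280,325:450]<75)*255
    # tray body vs handle
    body=m.copy();body[:,396:]=0;hd=m.copy();hd[:,:400]=0
    for n,k in(("body",body),("handle",hd)):
        k=cv2.morphologyEx(k,cv2.MORPH_OPEN,np.ones((3,3)))
        if n=="body":k=cv2.morphologyEx(k,cv2.MORPH_CLOSE,np.ones((9,9)))
        c=max(cv2.findContours(k,0,2)[0],key=cv2.contourArea);r=cv2.minAreaRect(c)
        print(n,r,"z pct",np.percentile(P[k>0][:,2],[5,25,50,75,95]).round(4))
        for z in(.038,.06): print(z,ray(f,cv2.boxPoints(r),z).round(4)[:,:2].tolist())
    # case rim
    reg=np.zeros(g.shape,bool);reg[170:300,185:310]=1
    k=reg&(P[...,2]>.062)&(P[...,2]<.076)
    q=P[k];print("rim z",np.median(q[:,2]),len(q));r=cv2.minAreaRect(q[:,:2].astype(np.float32));print("rim",r,cv2.boxPoints(r).round(4).tolist())
    k=reg&(P[...,2]>.09);q=P[k];print("lid",len(q),q.min(0),q.max(0))
    for n,(v0,v1,u0,u1) in dict(ball=(110,175,310,370),vise=(132,165,385,450),can=(240,280,85,145)).items():
        q=P[v0:v1,u0:u1].reshape(-1,3);q=q[q[:,2]>.035];print(n,q.min(0).round(3),q.max(0).round(3))
    cv2.imwrite("pics/crop0.png",np.hstack([cv2.resize(f["img"][170:300,190:310],None,fx=3.3,fy=3.3,interpolation=2),cv2.resize(f["img"][190:320,325:445],None,fx=3.3,fy=3.3,interpolation=2)]))
E
python3 m1.py
```

```text
plate z 0.019734334320636315
body ((364.1053466796875, 249.3455352783203), (38.2952995300293, 62.094024658203125), 88.75463104248047) z pct [0.0203 0.0223 0.0241 0.0304 0.0406]
0.038 [[0.5331, -0.0338], [0.5379, -0.1682], [0.4555, -0.1683], [0.4505, -0.0355]]
0.06 [[0.5309, -0.0316], [0.5356, -0.1631], [0.455, -0.1631], [0.4501, -0.0333]]
handle ((407.0, 246.0), (10.0, 14.0), 90.0) z pct [0.0201 0.0618 0.0631 0.0644 0.0663]
0.038 [[0.5132, -0.179], [0.5136, -0.2091], [0.4921, -0.2085], [0.4916, -0.1785]]
0.06 [[0.5114, -0.1736], [0.5118, -0.2031], [0.4907, -0.2025], [0.4903, -0.1732]]
rim z 0.06982479244897433 767
rim ((0.49964505434036255, 0.15338346362113953), (0.17439401149749756, 0.1490212380886078), 69.0682373046875) [[0.39890000224113464, 0.09860000014305115], [0.538100004196167, 0.04529999941587448], [0.6003999710083008, 0.20819999277591705], [0.4611999988555908, 0.2614000141620636]]
lid 1324 [0.43215106 0.04178946 0.09018725] [0.61016794 0.21033189 1.02901127]
ball [ 0.432 -0.093  0.035] [0.768 0.063 1.029]
vise [ 0.432 -0.281  0.035] [0.736 0.063 1.029]
can [0.432 0.063 0.036] [0.487 0.435 1.029]
```

View pics/crop0.png

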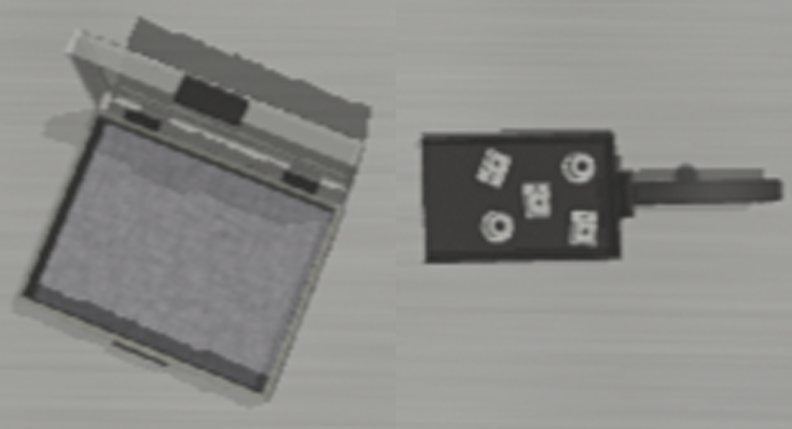

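The crop shows the case's inner corners, with the front-left rim corner at about (195,260) and the front-right at (270,292). The tray has its lip at the left, five parts on the floor and a straight handle to the right. Next I'll refine the tray axis and check both objects from the second view.

```bash
cat > m2.py <<'E'
from m1 import *
for n,u0,u1,v0,v1 in(("top0.npz",325,450,222,280),("scene0.npz",110,235,195,260)):
    f=ld(n);P=pts(f)[v0:v1,u0:u1].reshape(-1,3);g=cv2.cvtColor(f["img"],6)[v0:v1,u0:u1].ravel()
    h=P[(P[:,2]>.050)&(P[:,2]<.08)&(P[:,1]<-.17)]
    r=cv2.minAreaRect(h[:,:2].astype(np.float32));vx,vy,x0,y0=cv2.fitLine(h[:,:2].astype(np.float32),cv2.DIST_HUBER,0,.005,.005).ravel()
    print(n,"handle",len(h),np.percentile(h[:,2],[10,50,90]).round(4),"y",np.percentile(h[:,1],[0,2,98]).round(4),"line",vx/vy,"x at -.19",x0+vx/vy*(-.19-y0))
    b=P[(P[:,2]>.022)&(P[:,2]<.043)&(g<80)&(P[:,1]>-.17)]
    r=cv2.minAreaRect(b[:,:2].astype(np.float32));print(" body",len(b),np.round(r[0],4),np.round(r[1],4),r[2],b[:,1].max(),np.percentile(b[:,0],[1,50,99]))
f=ld("scene0.npz");P=pts(f)
for n,u0,u1,v0,v1 in(("scene0.npz",255,360,170,275),("top0.npz",185,310,170,300)):
    f=ld(n);P=pts(f)[v0:v1,u0:u1].reshape(-1,3)
    a=np.deg2rad(-20.93);c=np.array([.4927,.1561]);R=np.array([[np.cos(a),-np.sin(a)],[np.sin(a),np.cos(a)]])
    q=(P[:,:2]-c)@R;z=P[:,2]
    k=(abs(z-.07)<.004)&(abs(q[:,0])<.08)&(abs(q[:,1])<.1)
    print(n,"rim z",np.median(z[k]),"x",np.percentile(q[k,0],[0,1,99,100]).round(4),"y",np.percentile(q[k,1],[0,1,99,100]).round(4))
    k=(z>.1)&(z<.3)&(abs(q[:,1])<.12)&(q[:,0]>0);print(" lid",z[k].max(),"q",np.percentile(q[k],[1,50,99],axis=0).round(3).tolist())
f=ld("top0.npz")
print(((ray(f,[[195.5,260.3],[270.3,291.8]],.07)[:,:2]-c)@R).round(4))
E
python3 m2.py
```

```text
top0.npz handle 302 [0.0608 0.0634 0.0657] y [-0.2615 -0.2581 -0.1721] line -0.043792035 x at -.19 0.49650466
 body 1328 [ 0.494  -0.0994] [0.0825 0.1268] 2.0389935970306396 -0.03485622679390861 [0.45320756 0.49505967 0.53454846]
scene0.npz handle 367 [0.0532 0.0637 0.0666] y [-0.2568 -0.2554 -0.1721] line -0.029688807 x at -.19 0.5008446
 body 1549 [ 0.494  -0.0999] [0.0851 0.13  ] 1.9954638481140137 -0.03360667994772118 [0.45144377 0.49128327 0.53608573]
scene0.npz rim z 0.07020456856711887 x [-0.0677 -0.0675  0.0214  0.0799] y [-0.0849 -0.0844  0.0886  0.089 ]
 lid 0.21404116502119197 q [[0.077, -0.083], [0.087, 0.003], [0.092, 0.087]]
top0.npz rim z 0.06987839352793007 x [-0.0641 -0.0639  0.0762  0.077 ] y [-0.0873 -0.0871  0.0866  0.0871]
 lid 0.21324158356289225 q [[0.075, -0.087], [0.085, -0.0], [0.094, 0.085]]
[[-0.0629  0.0835]
 [-0.0647 -0.0866]]
```

Request:
drive_tool([
  [[0, 0, -50], [0, 0, 0], 85],
  [[0, 0, -60], [0, 0, 0], 85],
])

```text
t: 0.3
tcp_pos: [0.1826, 0.547, 0.2951]
orientation: [[-0.949, 0.316, 0.003], [0.316, 0.949, 0.006], [-0.001, 0.006, -1.0]]
contact_force: [0.6, 1.3, 0.6]
width: 0.0851
finger_force: 0.0
```

The two views agree. The tray centre is at (0.494, -0.0996), pointing along 92°, and the case is at (0.4927, 0.156) with yaw -20.9° and its rim at z 0.070. The heights match the text.

```bash
cat > go.py <<'E'
from h import *
from scipy.spatial.transform import Rotation as Ro
def rel(p,R,s=None):
    s=s or get_state();R0=np.array(s["orientation"]);d=R0.T@(np.array(p)-s["tcp_pos"])*1000
    w=Ro.from_matrix(R0.T@R).as_rotvec()
    return d.round(1).tolist(),w.round(3).tolist(),"rows>=%.1f"%max(np.linalg.norm(d)/50,np.rad2deg(np.linalg.norm(w))/8.59)
def down(az): # tool y azimuth (rad), tool z down
    y=np.array([np.cos(az),np.sin(az),0]);z=np.array([0,0,-1.]);return np.c_[np.cross(y,z),y,z]
E
python3 -c "
from go import *
print(rel([.497,-.1895,.25],down(np.deg2rad(2))))"
```

```text
([-531.2, -599.5, 41.8], [0.006, -0.003, 1.214], 'rows>=16.0')
```

Request:
drive_tool([
  [[-33, -37, 0], [0, 0, 0.075], 85],
  [[-66, -75, 0], [0, 0, 0.15], 85],
  [[-100, -112, 0], [0, 0, 0.23], 85],
  [[-133, -150, 0], [0, 0, 0.3], 85],
  [[-166, -187, 0], [0, 0, 0.38], 85],
  [[-200, -225, 0], [0, 0, 0.45], 85],
  [[-232, -262, 0], [0, 0, 0.53], 85],
  [[-265, -300, 0], [0, 0, 0.6], 85],
])

```text
t: 1.1
tcp_pos: [0.3383, 0.176, 0.2914]
orientation: [[-0.602, 0.798, 0.001], [0.798, 0.602, 0.0], [-0.0, 0.001, -1.0]]
contact_force: [1.9, 1.0, 0.5]
width: 0.085
finger_force: 0.0
```

```bash
python3 -c "
from go import *
print(get_state()['joint_positions'],rel([.497,-.1895,.25],down(np.deg2rad(2))))"
```

```text
[ 2.96531760e-01 -5.79988939e-02  1.74676012e+00  3.23278816e-05
  1.45164048e+00 -3.50092456e-01] ([-387.3, -93.6, 41.4], [0.001, 0.0, 0.612], 'rows>=8.0')
```

Request:
drive_tool([
  [[-48, -12, 5], [0, 0, 0.08], 85],
  [[-97, -23, 10], [0, 0, 0.15], 85],
  [[-145, -35, 15], [0, 0, 0.23], 85],
  [[-194, -47, 20], [0, 0, 0.31], 85],
  [[-242, -58, 25], [0, 0, 0.38], 85],
  [[-290, -70, 30], [0, 0, 0.46], 85],
  [[-339, -82, 36], [0, 0, 0.54], 85],
  [[-387, -94, 41], [0, 0, 0.612], 85],
])

```text
t: 1.9
tcp_pos: [0.4972, -0.1888, 0.2499]
orientation: [[-0.033, 0.999, 0.0], [0.999, 0.033, 0.0], [0.0, 0.0, -1.0]]
contact_force: [1.7, 0.4, -0.3]
width: 0.085
finger_force: 0.0
```

Request:
drive_tool([
  [[0, 0, 0], [0, 0, 0], 60],
  [[0, 0, 0], [0, 0, 0], 50],
])

```text
t: 2.1
tcp_pos: [0.4967, -0.1875, 0.2493]
orientation: [[-0.035, 0.999, -0.002], [0.999, 0.035, 0.002], [0.002, -0.002, -1.0]]
contact_force: [0.1, -0.4, -0.3]
width: 0.059
finger_force: 0.0
```

```bash
cat > w.py <<'E'
from m1 import *
from go import *
f=grab_frame("wrist");cv2.imwrite("pics/w1.png",f["img"]);np.savez("w1.npz",**f)
P=pts(f).reshape(-1,3);g=cv2.cvtColor(f["img"],6).ravel()
h=P[(P[:,2]>.055)&(P[:,2]<.075)&(P[:,1]<-.17)&(P[:,1]>-.27)&(abs(P[:,0]-.5)<.03)]
vx,vy,x0,y0=cv2.fitLine(h[:,:2].astype(np.float32),cv2.DIST_HUBER,0,.005,.005).ravel()
print(len(h),"z",np.percentile(h[:,2],[10,50,90]),"y",h[:,1].min(),h[:,1].max(),"slope",vx/vy,"x@-.19",x0+vx/vy*(-.19-y0))
s=get_state();print(s["tcp_pos"],np.array(s["orientation"]).round(3).tolist(),s["width"])
print(rel([.497,-.1895,.034],down(np.deg2rad(2))))
E
python3 w.py
```

```text
1333 z [0.06146782 0.0627294  0.06373875] y -0.2586198914990166 -0.17013572436610175 slope -0.03872118 x@-.19 0.49491
[ 0.49639819 -0.18644589  0.24981833] [[-0.037, 0.999, -0.001], [0.999, 0.037, 0.001], [0.001, -0.001, -1.0]] 0.05120809298472701
([-3.4, 0.8, 215.8], [-0.001, -0.001, 0.002], 'rows>=4.3')
```

View pics/w1.png

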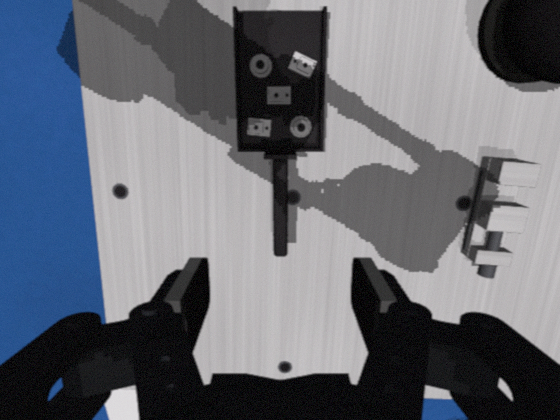

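The wrist picture shows the handle from (283,155) to (281,255), centred between the fingers at columns 208 and 352. Its top is at z 0.063. Descending.

Request:
drive_tool([
  [[-3, 0, 45], [0, 0, 0], 50],
  [[-3, 0, 90], [0, 0, 0], 50],
  [[-3, 0, 135], [0, 0, 0], 50],
  [[-3, 0, 170], [0, 0, 0], 50],
  [[-3, 0, 195], [0, 0, 0], 50],
  [[-3, 0, 209], [0, 0, 0], 50],
  [[-3, 0, 215.5], [0, 0, 0], 50],
  [[-3, 0, 215.5], [0, 0, 0], 50],
])

```text
t: 2.95
tcp_pos: [0.4965, -0.1884, 0.0348]
orientation: [[-0.039, 0.999, -0.001], [0.999, 0.039, 0.001], [0.001, -0.001, -1.0]]
contact_force: [-0.3, 0.8, 0.9]
width: 0.0502
finger_force: 0.0
```

Request:
drive_tool([
  [[0, 0, 0], [0, 0, 0], 30],
  [[0, 0, 0], [0, 0, 0], 20],
  [[0, 0, 0], [0, 0, 0], 15],
  [[0, 0, 0], [0, 0, 0], 10],
  [[0, 0, 0], [0, 0, 0], 4],
  [[0, 0, 0], [0, 0, 0], 0],
  [[0, 0, 0], [0, 0, 0], 0],
  [[0, 0, 0], [0, 0, 0], 0],
])

```text
t: 3.75
tcp_pos: [0.4973, -0.1899, 0.0358]
orientation: [[-0.037, 0.999, 0.001], [0.999, 0.037, -0.0], [-0.0, 0.001, -1.0]]
contact_force: [-1.1, 0.4, 6.1]
width: 0.0129
finger_force: 58.4
```

Request:
drive_tool([
  [[0, 0, -4], [0, 0, 0], 0],
  [[0, 0, -10], [0, 0, 0], 0],
  [[0, 0, -20], [0, 0, 0], 0],
  [[0, 0, -32], [0, 0, 0], 0],
  [[0, 0, -45], [0, 0, 0], 0],
  [[0, 0, -56], [0, 0, 0], 0],
  [[0, 0, -60], [0, 0, 0], 0],
  [[0, 0, -60], [0, 0, 0], 0],
])

```text
t: 4.55
tcp_pos: [0.4975, -0.19, 0.0958]
orientation: [[-0.037, 0.999, 0.002], [0.999, 0.037, -0.001], [-0.001, 0.002, -1.0]]
contact_force: [0.6, 0.1, -2.7]
width: 0.013
finger_force: 58.5
```

```bash
cat > tr.py <<'E'
from m1 import *
from go import *
import sys
# floor/wall slope of tray in tool coordinates, from wrist camera
n=sys.argv[1];f=grab_frame("wrist");cv2.imwrite(f"pics/{n}.png",f["img"]);np.savez(f"{n}.npz",**f)
s=get_state();R=np.array(s["orientation"]);Q=(pts(f).reshape(-1,3)-s["tcp_pos"])@R*1000
hsv=f["img"].reshape(-1,3).max(1)
k=(hsv<90)&(abs(Q[:,1])<37)&(Q[:,0]>35)&(Q[:,0]<146)&(Q[:,2]>-5)&(Q[:,2]<30)
q=Q[k];A=np.c_[q[:,0],q[:,1],np.ones(len(q))]
for _ in range(4):
    c=np.linalg.lstsq(A,q[:,2],rcond=None)[0];r=abs(A@c-q[:,2])<3;A,q=A[r],q[r]
print("floor z_tool = %.4f x + %.4f y + %.1f"%tuple(c),len(q),"x-range",np.percentile(q[:,0],[0,1,99,100]).round(1))
print(s["tcp_pos"].round(4) if hasattr(s["tcp_pos"],"round") else s["tcp_pos"],R.round(3).tolist(),s["width"],s["finger_force"],np.round(s["joint_positions"],3))
E
python3 tr.py w2
```

```text
floor z_tool = 0.0035 x + -0.0022 y + 13.3 24390 x-range [ 35.   35.7 105.9 107.3]
[ 0.497  -0.1898  0.0951] [[-0.037, 0.999, 0.0], [0.999, 0.037, -0.0], [-0.0, 0.0, -1.0]] 0.013084312012370716 58.42280387878418 [-0.496  0.326  1.801  0.     1.014 -0.533]
```

View pics/w2.png

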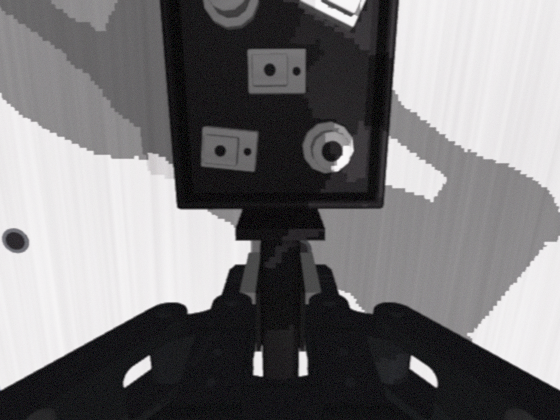

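The tray hangs level in the grip with its parts undisturbed: the inserts and sleeves sit at the rows seen before, and the rear wall is at row 205. The floor slope is under 0.4%. Next I'll compute the carry.

```bash
cat > lip.py <<'E'
from go import *
C=np.array([.4927,.1561]);a=np.deg2rad(-20.93);ex=np.array([np.cos(a),np.sin(a)]);ey=np.array([-np.sin(a),np.cos(a)])
L=np.array([153.5,0,13])/1000
def pose(cx,cy,z,th):  # lip at case x,y, world z, tilt th
    R=down(a)@Ro.from_rotvec([0,-th,0]).as_matrix()
    l=np.r_[C+cx*ex+cy*ey,z];return l-R@L,R
def lipnow():
    s=get_state();R=np.array(s["orientation"]);l=np.array(s["tcp_pos"])+R@L
    d=l[:2]-C;return np.round([d@ex,d@ey,l[2]-.07],4),np.rad2deg(np.arccos(-R[2,2])),s
E
python3 -c "
from lip import *
s=get_state();print(s['tcp_pos'])
p,R=pose(-.012,-.04,.105,0);print(p,rel(p,R,s))
for t in(10,20,30,40,45):
  q,R2=pose(-.012,-.04,.088,np.deg2rad(t)); print(t,q.round(3),(R.T@(q-p)*1000).round(1),np.deg2rad(t))
"
```

```text
[ 0.49699639 -0.18976149  0.09512894]
[ 0.41236835 -0.02034567  0.118     ] ([172.4, -78.3, -22.9], [0.0, 0.0, 0.402], 'rows>=3.8')
10 [ 0.414 -0.016  0.127] [ 4.6 -0.  -9.5] 0.17453292519943295
20 [ 0.417 -0.008  0.153] [ 13.7  -0.  -34.7] 0.3490658503988659
30 [0.422 0.005 0.176] [ 27.1   0.  -58. ] 0.5235987755982988
40 [0.428 0.021 0.197] [ 44.3  -0.  -78.6] 0.6981317007977318
45 [0.432 0.03  0.206] [ 54.2  -0.  -87.7] 0.7853981633974483
```

Request:
drive_tool([
  [[1, -3, -3], [0, 0, 0.02], 0],
  [[4, -10, -8], [0, 0, 0.07], 0],
  [[8, -23, -15], [0, 0, 0.14], 0],
  [[14, -39, -20], [0, 0, 0.21], 0],
  [[21, -54, -23], [0, 0, 0.28], 0],
  [[29, -66, -23], [0, 0, 0.34], 0],
  [[38, -74, -23], [0, 0, 0.38], 0],
  [[50, -78, -23], [0, 0, 0.402], 0],
])

```text
t: 5.4
tcp_pos: [0.4156, -0.1422, 0.1174]
orientation: [[0.36, 0.933, -0.002], [0.933, -0.36, 0.001], [-0.0, -0.002, -1.0]]
contact_force: [-0.8, 0.6, -2.7]
width: 0.0129
finger_force: 58.5
```

```bash
python3 -c "
from lip import *
l,t,s=lipnow();print(l,t,np.round(s['joint_positions'],3))
p,R=pose(-.012,-.04,.105,0);print(rel(p,R,s))"
```

```text
[ 0.0348 -0.1526  0.0344] 0.1179425871559913 [-0.488  0.175  1.956 -0.     1.013 -0.12 ]
([112.5, -46.8, -0.5], [-0.002, 0.0, -0.002], 'rows>=2.4')
```

Request:
drive_tool([
  [[6, -5, 0], [0, 0, 0], 0],
  [[16, -15, 0], [0, 0, 0], 0],
  [[30, -28, 0], [0, 0, 0], 0],
  [[48, -39, 0], [0, 0, 0], 0],
  [[68, -45, 0], [0, 0, 0], 0],
  [[88, -47, 0], [0, 0, 0], 0],
  [[104, -47, 0], [0, 0, 0], 0],
  [[112.5, -47, 0], [0, 0, 0], 0],
])

```text
t: 6.2
tcp_pos: [0.4133, -0.0194, 0.1178]
orientation: [[0.355, 0.935, -0.0], [0.935, -0.355, 0.0], [0.0, -0.0, -1.0]]
contact_force: [-0.6, -0.5, -3.1]
width: 0.013
finger_force: 58.5
```

Request:
drive_tool([
  [[0, 0, 0], [0, 0, 0], 0],
  [[0, 0, 0], [0, 0, 0], 0],
])

```text
t: 6.4
tcp_pos: [0.4131, -0.021, 0.1177]
orientation: [[0.356, 0.934, -0.001], [0.934, -0.356, -0.0], [-0.001, -0.0, -1.0]]
contact_force: [0.3, -0.0, -3.8]
width: 0.0128
finger_force: 58.5
```

```bash
cat > look.py <<'E'
from lip import *
import sys
l,t,s=lipnow();print(l,t,np.round(s['joint_positions'],3),s["finger_force"])
if len(sys.argv)>1:
  i=[cv2.resize(grab_frame(n)["img"][v0:v1,u0:u1],(390,400),interpolation=2) for n,v0,v1,u0,u1 in(("top",150,300,185,332),("scene",130,300,190,356))]
  cv2.imwrite(f"pics/{sys.argv[1]}.png",np.hstack(i))
E
python3 look.py l1; python3 -c "
from lip import *
s=get_state();R0=np.array(s['orientation'])
for t,z in((6,.098),(12,.092),(18,.088),(24,.084),(30,.082),(36,.08),(42,.08)):
  q,R2=pose(-.012,-.04,z,np.deg2rad(t)); print(t,rel(q,R2,s))"
```

```text
[-0.0112 -0.0403  0.0346] 0.041767575775403465 [-2.190e-01  1.370e-01  2.004e+00 -1.000e-03  1.001e+00  1.460e-01] 58.52976322174072
6 ([2.8, -1.1, -9.2], [-0.0, -0.104, -0.0], 'rows>=0.7')
12 ([6.7, -1.1, -18.9], [-0.0, -0.209, -0.0], 'rows>=1.4')
18 ([12.2, -1.1, -30.0], [-0.0, -0.314, -0.0], 'rows>=2.1')
24 ([19.2, -1.1, -40.6], [-0.0, -0.418, -0.0], 'rows>=2.8')
30 ([27.7, -1.1, -52.3], [-0.0, -0.523, -0.0], 'rows>=3.5')
36 ([37.6, -1.1, -63.0], [-0.0, -0.628, -0.0], 'rows>=4.2')
42 ([48.7, -1.1, -74.6], [-0.0, -0.733, -0.0], 'rows>=4.9')
```

View pics/l1.png

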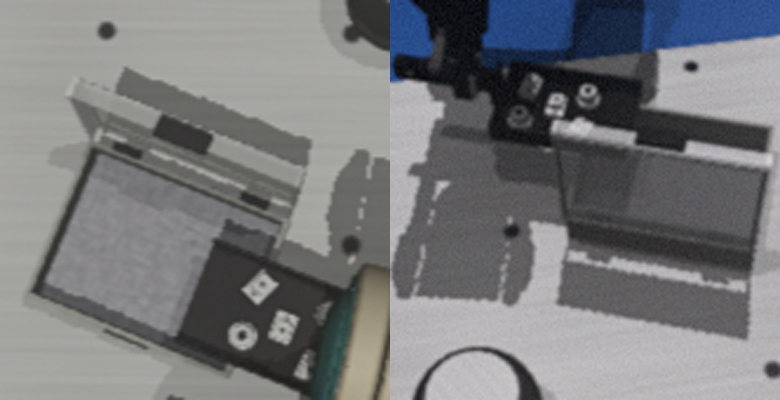

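The lip is over the case: its edge runs from (215,240) to (180,335) in the left panel, inside both side walls. All five parts are still on the tray. Tipping now.

Request:
drive_tool([
  [[1, -1, -4], [0, -0.05, 0], 0],
  [[3, -1, -9], [0, -0.104, 0], 0],
  [[5, -1, -14], [0, -0.157, 0], 0],
  [[7, -1, -19], [0, -0.209, 0], 0],
  [[9, -1, -24], [0, -0.262, 0], 0],
  [[12, -1, -30], [0, -0.314, 0], 0],
  [[14, -1, -34], [0, -0.349, 0], 0],
  [[16, -1, -36], [0, -0.375, 0], 0],
])

```text
t: 7.3
tcp_pos: [0.4185, -0.0055, 0.1539]
orientation: [[0.333, 0.934, -0.131], [0.869, -0.358, -0.343], [-0.367, 0.0, -0.93]]
contact_force: [-0.6, 0.2, -2.2]
width: 0.0126
finger_force: 58.6
```

```bash
python3 look.py; python3 -c "
from lip import *
s=get_state()
for t,z in((24,.085),(27,.083),(30,.082),(33,.08),(36,.08),(40,.08)):
  q,R2=pose(-.012,-.04,z,np.deg2rad(t)); print(t,rel(q,R2,s))"
```

```text
[-0.0115 -0.0394  0.0155] 21.519794921534725 [ 0.106  0.221  1.859 -0.351  1.257  0.614] 58.56360197067261
24 ([0.4, -0.5, -5.9], [0.0, -0.043, -0.0], 'rows>=0.3')
27 ([2.4, -0.5, -12.0], [0.0, -0.096, -0.0], 'rows>=0.6')
30 ([4.4, -0.5, -19.0], [0.0, -0.148, -0.0], 'rows>=1.0')
33 ([7.2, -0.5, -24.9], [0.0, -0.2, -0.0], 'rows>=1.3')
36 ([9.6, -0.5, -32.6], [-0.0, -0.253, -0.0], 'rows>=1.7')
40 ([13.6, -0.5, -42.6], [-0.0, -0.323, -0.0], 'rows>=2.2')
```

Request:
drive_tool([
  [[0, 0, -3], [0, -0.02, 0], 0],
  [[0, 0, -6], [0, -0.043, 0], 0],
  [[1, 0, -9], [0, -0.07, 0], 0],
  [[2, 0, -12], [0, -0.096, 0], 0],
  [[3, 0, -15], [0, -0.12, 0], 0],
  [[4, 0, -19], [0, -0.148, 0], 0],
  [[6, 0, -22], [0, -0.175, 0], 0],
  [[7, 0, -25], [0, -0.2, 0], 0],
])

```text
t: 8.1
tcp_pos: [0.4241, 0.0096, 0.1747]
orientation: [[0.299, 0.934, -0.194], [0.783, -0.357, -0.509], [-0.545, 0.0, -0.838]]
contact_force: [-0.1, 0.1, -1.4]
width: 0.0128
finger_force: 58.8
```

```bash
python3 look.py l2; python3 -c "
from lip import *
s=get_state()
for t,z in((36,.08),(40,.08),(44,.08)):
  q,R2=pose(-.012,-.04,z,np.deg2rad(t)); print(t,rel(q,R2,s))"
```

```text
[-0.0118 -0.0398  0.0101] 33.04581384839934 [ 0.245  0.304  1.774 -0.468  1.436  0.762] 58.7692666053772
36 ([0.2, -0.3, -7.8], [0.001, -0.053, 0.002], 'rows>=0.4')
40 ([2.0, -0.3, -18.4], [0.001, -0.122, 0.002], 'rows>=0.8')
44 ([4.6, -0.3, -28.9], [0.001, -0.192, 0.002], 'rows>=1.3')
```

View pics/l2.png

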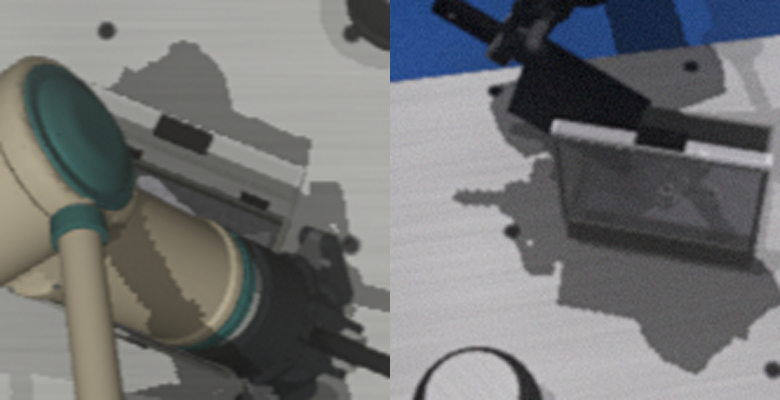

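The tray floor in the right panel, at about (570,95), looks empty, and the wrist load fell from about 2.8 N to 1.4 N, so the parts have run off. I'll tip a little further to be sure, then withdraw.

Request:
drive_tool([
  [[0, 0, -8], [0, -0.05, 0], 0],
  [[2, 0, -18], [0, -0.12, 0], 0],
  [[2, 0, -18], [0, -0.12, 0], 0],
  [[2, 0, -18], [0, -0.12, 0], 0],
  [[-5, 0, -30], [0, -0.1, 0], 0],
  [[-20, 0, -48], [0, -0.08, 0], 0],
  [[-40, 0, -65], [0, 0, 0], 0],
  [[-60, 0, -78], [0, 0.08, 0], 0],
])

```text
t: 9.0
tcp_pos: [0.4208, 0.0013, 0.2748]
orientation: [[0.315, 0.935, -0.166], [0.824, -0.356, -0.441], [-0.471, 0.002, -0.882]]
contact_force: [0.4, -0.8, -1.4]
width: 0.0131
finger_force: 58.8
```

```bash
python3 look.py;python3 -c "
from lip import *
s=get_state()
# place target: tray where it was, level
for z in(.12,.0365): print(rel([.497,-.1895,z],down(np.deg2rad(2)),s))
p,R=pose(-.012,-.16,.14,0);print(p,rel(p,R,s))"
```

```text
[-0.0119 -0.041   0.121 ] 28.121560228694882 [ 0.188  0.175  1.641 -0.414  1.595  0.598] 58.76489996910095
([-60.2, 138.8, 208.0], [-0.096, 0.485, -0.391], 'rows>=5.1')
([-20.9, 138.7, 281.6], [-0.096, 0.485, -0.391], 'rows>=6.3')
[ 0.36950109 -0.13242778  0.153     ] ([-68.9, -0.6, 174.9], [0.002, 0.491, 0.001], 'rows>=3.8')
```

Request:
drive_tool([
  [[-10, 0, 15], [0, 0.07, 0], 0],
  [[-20, 0, 40], [0, 0.14, 0], 0],
  [[-30, 0, 70], [0, 0.22, 0], 0],
  [[-40, 0, 100], [0, 0.3, 0], 0],
  [[-50, 0, 130], [0, 0.38, 0], 0],
  [[-60, 0, 155], [0, 0.45, 0], 0],
  [[-69, 0, 175], [0, 0.491, 0], 0],
  [[-69, 0, 175], [0, 0.491, 0], 0],
])

```text
t: 9.8
tcp_pos: [0.3668, -0.1353, 0.1514]
orientation: [[0.363, 0.932, -0.003], [0.932, -0.363, -0.004], [-0.005, -0.001, -1.0]]
contact_force: [-0.3, -0.4, -1.1]
width: 0.0127
finger_force: 58.8
```

```bash
python3 look.py;python3 - <<'E'
from m1 import *
from lip import *
s=get_state()
print(rel([.497,-.1895,.11],down(np.deg2rad(2)),s))
f=grab_frame("top");np.savez("t3.npz",**f);cv2.imwrite("pics/t3.png",cv2.resize(f["img"][170:300,185:330],None,fx=4,fy=4,interpolation=2))
P=pts(f).reshape(-1,3);q=np.c_[(P[:,:2]-C)@np.c_[ex,ey],P[:,2]]
k=((abs(q[:,0])<.062)&(abs(q[:,1])<.082)&(q[:,2]>.035)&(q[:,2]<.07)).reshape(420,560).astype(np.uint8)
n,_,st,ce=cv2.connectedComponentsWithStats(k)
for i in range(1,n):
    if st[i,4]>8: m=(_==i).ravel();print(st[i,4],q[m].mean(0).round(3),q[m,2].max().round(3))
E
```

```text
[-0.0126 -0.1637  0.0676] 0.2889146293319789 [-0.527  0.064  1.99  -0.006  1.087 -0.153] 58.808754086494446
([-3.1, 141.1, 41.2], [-0.002, 0.005, -0.406], 'rows>=2.9')
74 [0.007 0.039 0.04 ] 0.048
56 [ 0.014 -0.003  0.043] 0.05
72 [-0.005  0.011  0.044] 0.052
73 [-0.03   0.022  0.046] 0.051
74 [-0.029 -0.005  0.041] 0.048
19 [-0.06   0.062  0.059] 0.07
31 [-0.061  0.021  0.062] 0.07
16 [-0.06  -0.035  0.059] 0.07
12 [-0.061 -0.057  0.062] 0.07
```

View pics/t3.png

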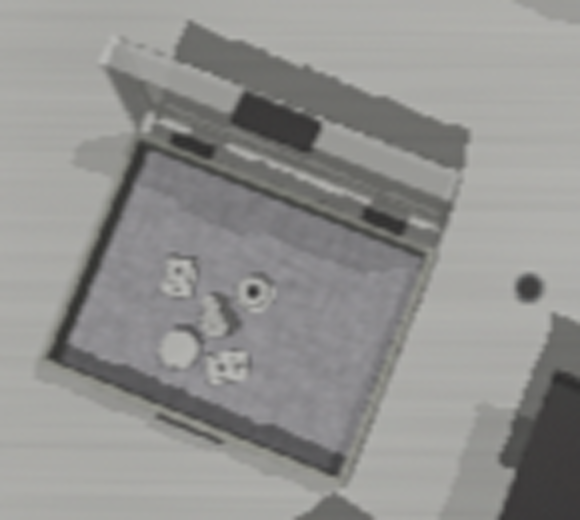

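All five parts lie in the case, at (180,277), (256,292), (215,315), (180,348) and (228,366), well below the rim. Next I'll return the tray to its first place.

Request:
drive_tool([
  [[0, 12, 5], [0, 0, -0.06], 0],
  [[0, 32, 12], [0, 0, -0.12], 0],
  [[-1, 58, 20], [0, 0, -0.19], 0],
  [[-2, 86, 28], [0, 0, -0.26], 0],
  [[-3, 112, 36], [0, 0, -0.33], 0],
  [[-3, 131, 41], [0, 0, -0.38], 0],
  [[-3, 141, 41], [0, 0.005, -0.406], 0],
  [[-3, 141, 41], [0, 0.005, -0.406], 0],
])

```text
t: 10.65
tcp_pos: [0.5019, -0.1858, 0.1114]
orientation: [[-0.042, 0.999, 0.001], [0.999, 0.042, 0.0], [0.0, 0.001, -1.0]]
contact_force: [0.1, -0.3, -2.2]
width: 0.0128
finger_force: 58.8
```

```bash
python3 tr.py w3; python3 -c "
from lip import *
print(rel([.497,-.1895,.036],down(np.deg2rad(2))))"
```

```text
floor z_tool = 0.0019 x + -0.0021 y + 13.8 33593 x-range [ 35.   35.8 106.2 107. ]
[ 0.5005 -0.1853  0.1113] [[-0.042, 0.999, -0.0], [0.999, 0.042, 0.001], [0.001, -0.0, -1.0]] 0.013164701755511156 58.75163733959198 [-4.860e-01  3.110e-01  1.776e+00  1.000e-03  1.055e+00 -5.280e-01]
([-4.1, -3.6, 75.3], [-0.0, -0.001, 0.007], 'rows>=1.5')
```

Still level. Lowering to contact.

Request:
drive_tool([
  [[0, 0, 15], [0, 0, 0], 0],
  [[0, 0, 35], [0, 0, 0], 0],
  [[0, 0, 52], [0, 0, 0], 0],
  [[0, 0, 64], [0, 0, 0], 0],
  [[0, 0, 70], [0, 0, 0], 0],
  [[0, 0, 73], [0, 0, 0], 0],
  [[0, 0, 74.5], [0, 0, 0], 0],
  [[0, 0, 75], [0, 0, 0], 0],
])

```text
t: 11.5
tcp_pos: [0.5005, -0.186, 0.0359]
orientation: [[-0.041, 0.999, 0.0], [0.999, 0.041, 0.001], [0.001, 0.0, -1.0]]
contact_force: [-0.4, 0.4, 1.2]
width: 0.0132
finger_force: 59.0
```

Request:
drive_tool([
  [[0, 0, 0.5], [0, 0, 0], 0],
  [[0, 0, 0.5], [0, 0, 0], 0],
])

```text
t: 11.7
tcp_pos: [0.5005, -0.1861, 0.0358]
orientation: [[-0.041, 0.999, 0.0], [0.999, 0.041, 0.001], [0.001, 0.0, -1.0]]
contact_force: [-1.3, -0.1, 5.3]
width: 0.0128
finger_force: 59.6
```

Request:
drive_tool([
  [[0, 0, 0], [0, 0, 0], 16],
  [[0, 0, 0], [0, 0, 0], 22],
  [[0, 0, 0], [0, 0, 0], 32],
  [[0, 0, 0], [0, 0, 0], 45],
  [[0, 0, 0], [0, 0, 0], 50],
  [[0, 0, 0], [0, 0, 0], 50],
])

```text
t: 12.3
tcp_pos: [0.5002, -0.1858, 0.0348]
orientation: [[-0.041, 0.999, -0.001], [0.999, 0.041, 0.001], [0.001, -0.001, -1.0]]
contact_force: [0.4, 1.1, -0.2]
width: 0.0507
finger_force: 0.0
```

Request:
drive_tool([
  [[0, 0, -10], [0, 0, 0], 50],
  [[0, 0, -35], [0, 0, 0], 50],
  [[0, 0, -75], [0, 0, 0], 50],
  [[0, 0, -120], [0, 0, 0], 20],
  [[0, 0, -165], [0, 0, 0], 0],
  [[0, 0, -210], [0, 0, 0], 0],
  [[0, 0, -240], [0, 0, 0], 0],
  [[0, 0, -250], [0, 0, 0], 0],
])

```text
t: 13.1
tcp_pos: [0.5017, -0.1868, 0.2897]
orientation: [[-0.041, 0.999, 0.007], [0.999, 0.041, -0.003], [-0.003, 0.007, -1.0]]
contact_force: [0.6, 0.2, -0.3]
width: -0.0001
finger_force: 0.0
```

The tray is released. Next I'll locate the lid's free edge, the ball vise and the wrist camera's offset, and check the tray.

```bash
cat > m4.py <<'E'
from m1 import *
from lip import *
w=ld("w1.npz");print("cam in tool (approx)",(down(np.deg2rad(2)).T@(w["eye"]-np.array([.4964,-.1864,.2498]))*1000).round(0))
for n in("top","scene"):
    f=grab_frame(n);np.savez(f"{n}4.npz",**f)
    P=pts(f).reshape(-1,3);q=np.c_[(P[:,:2]-C)@np.c_[ex,ey],P[:,2]]
    k=(q[:,0]>.05)&(q[:,0]<.14)&(abs(q[:,1])<.1)&(q[:,2]>.1)&(q[:,2]<.23)
    for lo in np.arange(.1,.22,.02):
        m=k&(q[:,2]>lo)&(q[:,2]<=lo+.02)
        if m.sum()>5: print(n,lo.round(2),m.sum(),"x",np.percentile(q[m,0],[2,50,98]).round(3),"y",np.percentile(q[m,1],[2,98]).round(3))
    b=P[(P[:,0]>.6)&(P[:,0]<.8)&(P[:,1]>-.12)&(P[:,1]<.06)&(P[:,2]>.1)&(P[:,2]<.13)];print("ball top",np.median(b,0).round(3),b.min(0).round(3),b.max(0).round(3))
    g=f["img"].max(2).ravel();t=P[(g<80)&(P[:,2]>.021)&(P[:,2]<.045)&(abs(P[:,0]-.5)<.07)&(P[:,1]>-.17)&(P[:,1]<-.02)]
    r=cv2.minAreaRect(t[:,:2].astype(np.float32));print("tray",np.round(r[0],4),np.round(r[1],4),r[2])
    d=P[(g<80)&(abs(P[:,0]-.5)<.03)&(abs(P[:,1]+.1)<.05)&(P[:,2]<.04)];A=np.c_[d[:,:2],np.ones(len(d))];print(" floor slope",np.linalg.lstsq(A,d[:,2],rcond=None)[0].round(3),np.median(d[:,2]))
s=get_state()
p=np.r_[C+.165*ex+.03*ey,.27];x=np.r_[ex,0];z=np.array([0,0,-1.]);print(p,rel(p,np.c_[x,np.cross(z,x),z],s))
E
python3 m4.py
```

```text
cam in tool (approx) [  67.   -1. -141.]
top 0.1 169 x [0.073 0.084 0.085] y [-0.086  0.084]
top 0.12 149 x [0.074 0.085 0.086] y [-0.085  0.084]
top 0.14 38 x [0.075 0.086 0.086] y [-0.087  0.085]
top 0.16 15 x [0.076 0.078 0.087] y [-0.087  0.087]
top 0.18 30 x [0.078 0.092 0.095] y [-0.087  0.086]
top 0.2 774 x [0.076 0.086 0.093] y [-0.084  0.083]
ball top [ 0.715 -0.041  0.12 ] [ 0.671 -0.091  0.1  ] [0.768 0.005 0.127]
tray [ 0.4974 -0.0977] [0.0841 0.1327] 3.80683970451355
 floor slope [-0.001  0.002  0.023] 0.022898796512373365
scene 0.1 436 x [0.083 0.084 0.086] y [-0.081  0.086]
scene 0.12 467 x [0.084 0.086 0.088] y [-0.081  0.085]
scene 0.14 480 x [0.085 0.087 0.089] y [-0.08   0.085]
scene 0.16 531 x [0.087 0.089 0.091] y [-0.081  0.085]
scene 0.18 513 x [0.088 0.09  0.092] y [-0.081  0.086]
scene 0.2 832 x [0.076 0.086 0.093] y [-0.081  0.085]
ball top [ 0.731 -0.04   0.121] [ 0.674 -0.09   0.1  ] [0.77  0.009 0.127]
tray [ 0.4847 -0.1009] [0.11   0.1375] 2.6128475666046143
 floor slope [-0.001  0.001  0.025] 0.02429531895818482
[0.65752971 0.12517806 0.27      ] ([304.8, 169.4, 16.8], [0.002, -0.002, 1.977], 'rows>=13.2')
```

The tray is flat in its place, with its floor at z 0.023 and no slope. The lid stands at about 1.65 rad, with its outer face at case x 0.084 to 0.090 and its top at z 0.21. I'll go behind it with closed fingers.

Request:
drive_tool([
  [[20, 11, 0], [0, 0, 0.14], 0],
  [[43, 24, 0], [0, 0, 0.28], 0],
  [[66, 36, 0], [0, 0, 0.42], 0],
  [[88, 48, 0], [0, 0, 0.56], 0],
  [[110, 60, 0], [0, 0, 0.7], 0],
  [[132, 73, 0], [0, 0, 0.84], 0],
  [[154, 85, 0], [0, 0, 0.98], 0],
  [[175, 97, 0], [0, 0, 1.12], 0],
])

```text
t: 14.0
tcp_pos: [0.5892, -0.0061, 0.2821]
orientation: [[0.884, 0.467, -0.006], [0.467, -0.884, 0.002], [-0.004, -0.005, -1.0]]
contact_force: [0.4, -0.7, 0.7]
width: 0.0001
finger_force: 0.0
```

```bash
cat > p5.py <<'E'
from lip import *
s=get_state();x=np.r_[ex,0];z=np.array([0,0,-1.]);R=np.c_[x,np.cross(z,x),z]
p=np.r_[C+.165*ex+.03*ey,.27];print(np.round(s["joint_positions"],2),s["tcp_pos"],rel(p,R,s))
E
python3 p5.py
```

```text
[-0.13  0.28  1.38  0.    1.49  0.96] [ 0.58917758 -0.00613453  0.28213513] ([121.8, -84.1, 12.0], [-0.002, 0.006, 0.851], 'rows>=5.7')
```

Request:
drive_tool([
  [[17, -12, 0], [0, 0, 0.13], 0],
  [[35, -24, 0], [0, 0, 0.26], 0],
  [[52, -36, 0], [0, 0, 0.39], 0],
  [[70, -48, 3], [0, 0, 0.52], 0],
  [[87, -60, 5], [0, 0, 0.64], 0],
  [[105, -72, 8], [0, 0, 0.76], 0],
  [[122, -84, 12], [0, 0.006, 0.851], 0],
  [[122, -84, 12], [0, 0.006, 0.851], 0],
])

```text
t: 14.8
tcp_pos: [0.6572, 0.1265, 0.269]
orientation: [[0.937, -0.35, -0.001], [-0.35, -0.937, 0.002], [-0.002, -0.002, -1.0]]
contact_force: [-0.7, -0.6, -0.4]
width: 0.0002
finger_force: 0.0
```

```bash
cat > p6.py <<'E'
from lip import *
s=get_state();x=np.r_[ex,0];z=np.array([0,0,-1.]);R=np.c_[x,np.cross(z,x),z];r=.110
p=np.r_[C+.165*ex+.03*ey,.178];print(np.round(s["joint_positions"],2),s["tcp_pos"],rel(p,R,s))
for ph in range(95,-1,-8):
    f=np.deg2rad(ph);cx=.067+.014*np.sin(f)-r*np.cos(f)+.011;zz=.07+.014*np.cos(f)+r*np.sin(f)
    print(ph,rel(np.r_[C+cx*ex+.03*ey,zz],R,s)[0])
E
python3 p6.py
```

```text
[0.08 0.41 1.22 0.   1.52 2.01] [0.65719603 0.12654171 0.26897367] ([1.0, 1.3, 91.0], [-0.002, 0.002, 0.008], 'rows>=1.8')
95 [-62.5, 0.8, 90.7]
87 [-77.8, 0.7, 88.5]
79 [-93.3, 0.6, 88.5]
71 [-108.6, 0.5, 90.6]
63 [-123.5, 0.3, 94.8]
55 [-137.6, 0.2, 101.1]
47 [-150.8, 0.2, 109.3]
39 [-162.7, 0.1, 119.2]
31 [-173.0, 0.0, 130.6]
23 [-181.7, -0.0, 143.4]
15 [-188.5, -0.1, 157.3]
7 [-193.4, -0.1, 172.0]
```

Descend behind the lid, then push forward.

Request:
drive_tool([
  [[0, 0, 30], [0, 0, 0.008], 0],
  [[0, 0, 65], [0, 0, 0.008], 0],
  [[0, 0, 91], [0, 0, 0.008], 0],
  [[-25, 0, 91], [0, 0, 0.008], 0],
  [[-45, 0, 91], [0, 0, 0.008], 0],
  [[-62, 0, 90], [0, 0, 0.008], 0],
  [[-78, 0, 88.5], [0, 0, 0.008], 0],
  [[-93, 0, 88.5], [0, 0, 0.008], 0],
])

```text
t: 15.6
tcp_pos: [0.5701, 0.1567, 0.1836]
orientation: [[0.933, -0.359, 0.004], [-0.359, -0.933, 0.001], [0.004, -0.002, -1.0]]
contact_force: [1.7, -1.0, -0.5]
width: 0.0003
finger_force: 0.5
```

```bash
python3 p6.py
```

```text
[0.15 0.33 1.55 0.   1.26 2.09] [0.5701116  0.15667325 0.18358951] ([92.9, -1.9, 5.9], [-0.002, -0.004, -0.002], 'rows>=1.9')
95 [29.4, -1.8, 5.3]
87 [14.1, -1.8, 3.1]
79 [-1.4, -1.8, 2.9]
71 [-16.7, -1.8, 5.0]
63 [-31.6, -1.7, 9.1]
55 [-45.8, -1.7, 15.3]
47 [-59.0, -1.7, 23.4]
39 [-70.9, -1.6, 33.2]
31 [-81.3, -1.6, 44.6]
23 [-90.1, -1.5, 57.4]
15 [-97.0, -1.5, 71.2]
7 [-101.9, -1.5, 85.9]
```

Request:
drive_tool([
  [[-16, -1, 4], [0, 0, 0], 0],
  [[-31, -1, 8], [0, 0, 0], 0],
  [[-45, -1, 14], [0, 0, 0], 0],
  [[-58, -1, 22], [0, 0, 0], 0],
  [[-70, -1, 32], [0, 0, 0], 0],
  [[-81, -1, 44], [0, 0, 0], 0],
  [[-90, -1, 57], [0, 0, 0], 0],
  [[-97, -1, 71], [0, 0, 0], 0],
])

```text
t: 16.4
tcp_pos: [0.4803, 0.1932, 0.1126]
orientation: [[0.934, -0.358, 0.005], [-0.358, -0.934, 0.002], [0.004, -0.003, -1.0]]
contact_force: [0.3, -0.7, 1.4]
width: -0.0
finger_force: 0.3
```

Request:
drive_tool([
  [[-4, 0, 10], [0, 0, 0], 0],
  [[-5, 0, 18], [0, 0, 0], 0],
  [[-5, 0, 22], [0, 0, 0], 0],
  [[-5, 0, 25], [0, 0, 0], 0],
  [[-5, 0, 26], [0, 0, 0], 0],
])

```text
t: 16.9
tcp_pos: [0.4774, 0.1948, 0.0868]
orientation: [[0.933, -0.359, 0.005], [-0.359, -0.933, 0.002], [0.005, -0.003, -1.0]]
contact_force: [0.2, -0.3, -0.2]
width: 0.0001
finger_force: 0.2
```

Request:
drive_tool([
  [[0, 0, 2], [0, 0, 0], 0],
  [[0, 0, 3.5], [0, 0, 0], 0],
  [[0, 0, 4.5], [0, 0, 0], 0],
  [[0, 0, 4.5], [0, 0, 0], 0],
])

```text
t: 17.3
tcp_pos: [0.4776, 0.195, 0.0844]
orientation: [[0.933, -0.359, 0.007], [-0.359, -0.933, 0.002], [0.006, -0.004, -1.0]]
contact_force: [-4.2, -0.6, 12.6]
width: -0.0001
finger_force: 6.2
```

Firm stop at z 0.0844 (a closed outer face should be at 0.084). Retreat and check.

Request:
drive_tool([
  [[0, 0, -5], [0, 0, 0], 0],
  [[0, 0, -30], [0, 0, 0], 0],
  [[0, 0, -75], [0, 0, 0], 0],
  [[0, 0, -120], [0, 0, 0], 0],
  [[0, 0, -165], [0, 0, 0], 0],
  [[0, 0, -200], [0, 0, 0], 0],
  [[0, 0, -220], [0, 0, 0], 0],
  [[0, 0, -220], [0, 0, 0], 0],
])

```text
t: 18.1
tcp_pos: [0.4777, 0.195, 0.3059]
orientation: [[0.933, -0.359, 0.013], [-0.359, -0.933, 0.004], [0.011, -0.008, -1.0]]
contact_force: [-0.3, 0.8, -1.2]
width: -0.0005
finger_force: 0.0
```

```bash
python3 - <<'E'
from m1 import *
from lip import *
f=grab_frame("scene");P=pts(f).reshape(-1,3);q=np.c_[(P[:,:2]-C)@np.c_[ex,ey],P[:,2]]
k=(abs(q[:,0])<.064)&(abs(q[:,1])<.084)&(q[:,2]>.075)&(q[:,2]<.12)
A=np.c_[q[k,:2],np.ones(k.sum())];print("lid plane",np.linalg.lstsq(A,q[k,2],rcond=None)[0].round(4),k.sum(),np.percentile(q[k,2],[2,50,98]).round(4))
w=grab_frame("wrist");cv2.imwrite("pics/end.png",np.hstack([cv2.resize(f["img"][130:370,90:400],(390,302)),cv2.resize(w["img"],(400,302))]))
E
```

```text
lid plane [-0.0008 -0.0011  0.0858] 3609 [0.083  0.0858 0.0886]
```

View pics/end.png

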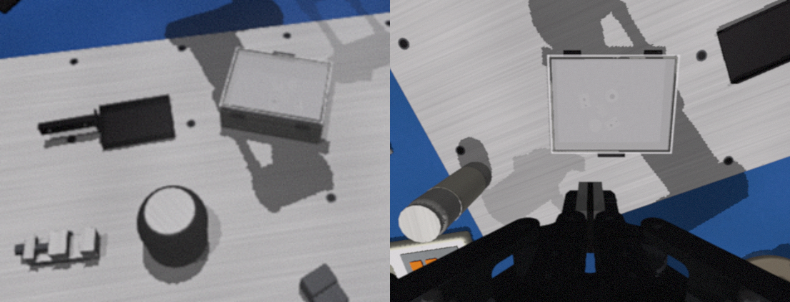

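The lid is closed: its plane is level (slope 0.001) at z 0.085, and the five parts show through it at about (600,105). The tray lies flat and empty at (135,120), and the bystanders have not moved. The robot is clear.

```bash
python3 -c "
from workcell import *
print(hand_in())"
```

```text
the job is handed in; nothing more can be done
None
```

I handed the job in at about 18 s of the 62 s allowed: all five parts are in the case, the lid is closed, and the empty tray is flat on the plate where it started. The last pictures confirm this and show the bystanders in place, but the hand-in call returned no verdict.

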